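Hold the hidden bolt head behind the bracket

ROBOT

A 7-joint arm with a two-finger parallel gripper is mounted at the origin on the work surface. World frame = base frame: x ahead of the robot, y to its left, z up, the work surface at z = 0. Lengths are in m, angles in rad, forces in N, time in s.
With the tool pointing down it reaches from about 0.35 to 0.9 m from the base axis. Payload 19.9 kg.
Tool frame: the origin (TCP) lies midway between the tips of the shut fingers; the grasp point (between the pads) lies 19 mm behind it (manip.grip_point_offset is the z of the grasp point in the tool frame, in m); z points along the fingers, y is the direction in which the jaws open and shut (so a half turn about z gives the same grasp; the last joint's range is limited). The gripper opens to 94 mm and grips with 3 to 60 N. Pads are 16 mm wide; open, the fingers measure 119 mm over their backs; the gripper's body (75 mm by 177 mm) begins 78 mm behind the grasp point.
Start: joints at [-1.181, 0.417, -0.01, 1.614, 0.005, 1.111, -0.053], TCP at [0.262, 0.568, 0.205] pointing down, gripper open.
Joint ranges: [-2.81, 2.81], [-0.39, 2.02], [-1.27, 1.25], [0.06, 2.57], [-1.19, 4.33], [0.19, 2], [-2.82, 2.82]. Speed limits (rad/s): [1.89, 1.89, 2.39, 2.39, 3.01, 3.01, 3.01].

INTERFACE

Orientations are given as a unit quaternion [w, x, y, z].
In Python, from rig import manip, viewer, order gives the robot as it stands.
- The arm moves only by the tool apply_moves, never from a script. Its arguments are lists of equal length, an entry for each row: "gripper": the opening, from 0 (shut) to 1 (fully open); "delta_pos": the shift along the tool's x, y, z as a fraction of full scale, a list of three; "twist": the turn, a rotation vector about the tool's x, y, z as a fraction of full scale, a list of three. In form: {"gripper": [gripper, ...], "delta_pos": [[x, y, z], ...], "twist": [[rx, ry, rz], ...]}. A call has 1 to 10 rows; each row shifts and turns the commanded pose from where the row before left it, along the tool's axes as they then stand; what a row does not reach is not made up. Full scale, the value 1, is 300 mm for a shift and pi/2 rad for a turn. A row lasts 1/10 s, in which the tool goes at most 50 mm and 8.59 degrees, less where a joint would pass 70% of its speed; a pose out of reach is approached as far as the arm can. A call with a number of a shift or a turn outside -1 to 1 is refused whole. A call with a gripper value outside its range is refused whole. The fingers move at their own pace and stop on an object; "squeeze" is the grip in N (left out, the last holds). Time passes only in rows, so rows that do not move let the fingers close. It gives the time, the measured TCP pose, the force and the opening at its end, in the units of the state.
- manip.read_state(): the state, without advancing time (a new reading comes with each control period).
- viewer.capture(name): name is "side" or "top" or "wrist"; returns (picture, depth): 480x640x3 uint8, red, green, blue; 480x640 float32, m along the optical axis (not along the pixel's ray), 0 where there is no reading.
- viewer.calibration(name): a dict with "fov_y" (degrees; the focal length in pixels is half the picture's height over the tangent of half this angle, whatever the lens; pixels are square), "cx", "cy" (the principal point, pixels), "k1" (the pictures are not rectified: a ray, as slopes to the right and down, at radius r is drawn at 1 + k1 r^2 times it, then the intrinsics apply), "extrinsics" (4x4, takes a point from world to camera coordinates). Camera axes: x right, y down, z forward; pixel columns grow to the right and rows downward; lengths in m; the calibration is good to about 2 mm. A picture is of the moment at which its call begins: read the wrist's pose just before it. calibration takes no time and is no camera call; for the wrist camera it gives the pose at the moment of the call.
- order.finish_job(): hands the job in, once; it reports no verdict.
The state is a dict: "t": time; "joint_positions": joint angles; "qvel": joint speeds; "effort": joint torques, N m; "tool_pos": TCP position; "ee_rot": TCP orientation; "wrist_force": force on the tool from outside, world axes, zero at the start; "moment": the same for the moment, N m; "grip_width": finger opening in m.
Only numpy, scipy, OpenCV 4.12 (cv2) and the standard library are available. Lean on these libraries where they do the work, as an engineer would, in place of code of your own. Each camera call takes 0.05 s, during which the arm holds its last target.

TASK

The nut runner is tightening the nut on this side of the green bracket, but the bolt is going round with it. Take the ear defenders off the bracket and hang them astride the steel rail, hanging freely; then reach down into the gap behind the bracket, grip the brass bolt head between the fingers and hold it from turning. Finish while still holding the bolt head; do not drop the ear defenders and leave the glassware and other things on the bench where they are.

Things in the scene. Friction and masses are not known exactly. Their poses are not given: they have to be found in the camera images.
- fixture: Fixed bolting fixture; origin on the bench under the middle of the gap, x away from the robot (within about 0.4 rad), y along the bracket, z up. The gap, 51 mm wide (x -25 to 26 mm), is open above and at both y ends; behind it a 160 mm tall aluminium frame (x 26 to 36 mm): uprights at y = +-49 mm, crossbar on top. Base plate 120 x 170 x 12 mm.
- bracket_top (a point): Middle of the top edge of the green bracket plate, 160 mm above the bench (fixture frame -28, 0, 160 mm); plate 6 mm thick, 110 mm wide along y. At the start the ear defenders sit astride bracket and frame, the cushion lying on both tops and closing the gap from above.
- runner (a point): Far end of the nut runner's grey motor (fixture frame -50, 130, 110 mm), 38 mm thick. The runner lies in front of the bracket, x = -69 to -31 mm, z = 90 to 130 mm, y = -17 to 130 mm.
- bolt_head (a point): Centre of the brass hexagonal bolt head in the middle of the gap, 110 mm above the bench (fixture frame 0, 0, 110 mm); bolt axis along the fixture's x. Head 30 mm across flats, 34.6 mm across corners, 16 mm thick (x -8 to +8 mm), on a 22 mm thick shank that comes from the bracket. Free at its sides: grip it from straight above, fingers closing along fixture y.
- bolt (a joint): Turning angle of the bolt about its axis (rad). At 0, and every 1.047 rad, two flats are upright, facing the fixture's +-y. Starts at 0 to 1 and creeps up at about 0.1 rad/s, driven by about 0.06 N m through the nut, until the head is held. A grip of 20 to 40 N holds it at any angle.
- muffs_grip (a point): Centre of the black crown cushion of the ear defenders, a loose rigid arch, 0.2 to 0.3 kg. x from cup to cup, y along the cushion's width, z up. Cushion 100 (x) x 30 (y) x 24 mm (z), flat underside. Grip it from above across its 30 mm width, fingertips above its underside so that they clear the rail.
- muffs: The same ear defenders: origin midway between the cups at the level of their lower ends, 152 mm below the cushion's centre, same axes. Legs and the two round blue cups (72 mm) hang at x = +-66 to +-98 mm; the space between them is 132 mm wide.
- rail: Fixed hanging rail: a round steel bar 16 mm thick, 246 mm long, along this body's y axis, on two posts at y = +-115 mm. Origin on the bench under the bar's middle, z up. Base plate 70 x 260 mm, 10 mm thick.
- rail_mid (a point): Top of the rail's bar at mid-length, 165 mm above the bench; y along the bar (yaw within about 0.4 rad of the world's y axis). The ear defenders hang astride it, cushion resting across the bar with its x axis across the bar.
- beaker: Glass beaker, 64 mm wide, 85 mm tall, between fixture and rail; origin at its underside. Leave alone.
- flask: Green conical flask, 122 mm tall, 76 mm wide, at the back; origin at its underside. Leave alone.
- sample: Amber bottle, 52 mm wide, 130 mm tall, at the back; origin at its underside. Leave alone.
- jar: Clear jar, 66 mm wide, 85 mm tall, to the robot's left; origin at its underside. Leave alone.
- wrench: Loose wrench, 160 mm long, lying between fixture and rail; origin at its underside. Leave alone.
- tub: White can, 60 mm wide, 70 mm tall, to the robot's right; origin at its underside. Leave alone.

How it is judged:
By the outcome, as a careful person would: the job done as asked, in the order asked, and still so for the second after the job is handed in, while the arm keeps its last pose, push and grip.
It also fails if it takes over 58 s, if anything falls off the work surface, if the arm or the gripper's body presses on something with over 40 N, if the wrist force passes 120 N, or if a joint passes its speed limit or range.

## Working session

There is one attempt and no reset: what is moved stays moved. The work goes in short steps, Python scripts to look and compute and a tool call to move; the robot and the scene stay as the last step left them, time stands still between calls to the robot, and variables do not carry over. Pictures are saved under pics/ and viewed, and the job is handed in when it is done.

Besides the shell and the picture viewer there is one more tool, called after "Request:" in YAML: its name, and indented under it one key for each argument. apply_moves: Moves the arm, as the interface text tells. Its arguments: {"type":"object","properties":{"gripper":{"type":"array","items":{"type":"number"}},"delta_pos":{"type":"array","items":{"type":"array","items":{"type":"number","minimum":-1,"maximum":1}}},"twist":{"type":"array","items":{"type":"array","items":{"type":"number","minimum":-1,"maximum":1}}},"squeeze":{"type":"number"}},"required":["gripper","delta_pos","twist"]}

```bash
ls; mkdir -p pics
python3 - <<'E'
from rig import manip, viewer, order
import cv2,numpy as np
s=manip.read_state();print({k:np.round(v,3).tolist() for k,v in s.items()}, manip.grip_point_offset)
for n in ("side","top"):
    p,d=viewer.capture(n);cv2.imwrite(f"pics/{n}0.png",p[:,:,::-1]);np.savez(f"pics/{n}0.npz",p=p,d=d)
    c=viewer.calibration(n);print(n,c)
E
```

```text
pics
{'t': 0.0, 'joint_positions': [-1.18, 0.418, -0.01, 1.614, 0.005, 1.111, -0.053], 'qvel': [0.001, -0.0, -0.001, -0.001, 0.0, 0.0, 0.0], 'effort': [-0.001, -85.124, 0.638, -42.599, -0.049, 0.019, 0.0], 'tool_pos': [0.261, 0.567, 0.205], 'ee_rot': [-0.0, 0.214, 0.977, -0.001], 'wrist_force': [0.311, -0.543, -0.7], 'moment': [0.011, 0.048, -0.005], 'grip_width': 0.094} -0.0188
side {'fov_y': 43.75754019871623, 'cx': 326.55383185816015, 'cy': 232.09436040633776, 'k1': -0.06243253656944279, 'extrinsics': array([[ 0.91317009, -0.40725727, -0.01618349, -0.45268348],
       [-0.24937443, -0.52686975, -0.81253964,  0.20736715],
       [ 0.32238609,  0.74602264, -0.58268125,  1.56060764],
       [ 0.        ,  0.        ,  0.        ,  1.        ]])}
top {'fov_y': 52.28431260873514, 'cx': 320.5649610129585, 'cy': 240.9780340142109, 'k1': -0.024655724838123696, 'extrinsics': array([[ 0.00960369, -0.99994647, -0.00385116, -0.02539151],
       [-0.99324176, -0.00909367, -0.11570697,  0.51189006],
       [ 0.11566576,  0.00493635, -0.99327593,  1.31085063],
       [ 0.        ,  0.        ,  0.        ,  1.        ]])}
```

View pics/side0.png

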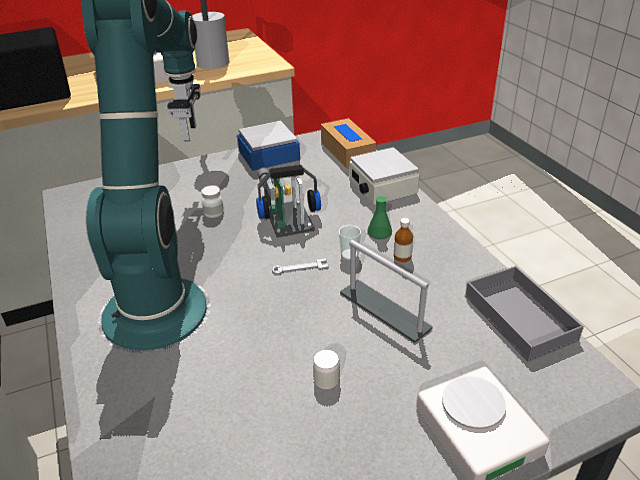

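View pics/top0.png

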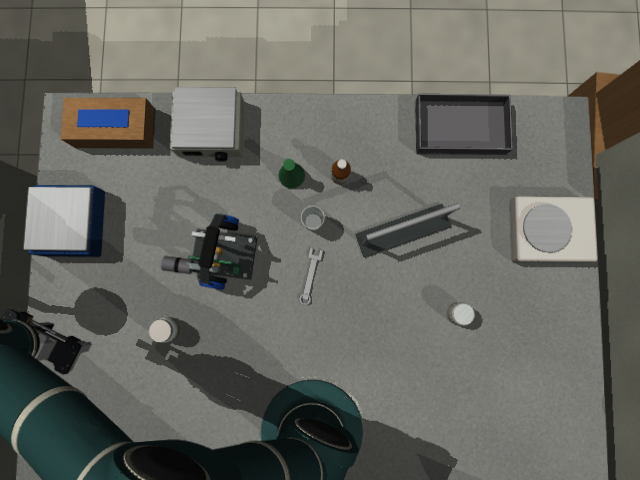

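```bash
cat > h.py <<'E'
import numpy as np, cv2
from rig import manip, viewer, order
def K(c):
    f=240/np.tan(np.radians(c['fov_y'])/2); return f
def pts(c,d,uv=None):
    # deproject all pixels -> world HxWx3
    f=K(c); H,W=d.shape
    u,v=np.meshgrid(np.arange(W),np.arange(H))
    x=(u-c['cx'])/f; y=(v-c['cy'])/f
    a,b=x.copy(),y.copy()
    for _ in range(10):
        s=1+c['k1']*(a*a+b*b); a=x/s; b=y/s
    P=np.stack([a*d,b*d,d],-1)
    E=c['extrinsics']; 
    return (P-E[:3,3])@E[:3,:3]
def proj(c,X):
    X=np.atleast_2d(X);E=c['extrinsics'];P=X@E[:3,:3].T+E[:3,3]
    a=P[:,0]/P[:,2];b=P[:,1]/P[:,2];s=1+c['k1']*(a*a+b*b)
    return np.stack([c['cx']+K(c)*a*s,c['cy']+K(c)*b*s],-1)
def load(n,tag): z=np.load(f"pics/{n}{tag}.npz"); return z['p'],z['d']
E
python3 - <<'E'
from h import *
p,d=load("top","0");c=viewer.calibration("top")
cr=cv2.resize(p[190:310,150:350][:,:,::-1],None,fx=4,fy=4,interpolation=cv2.INTER_CUBIC);cv2.imwrite("pics/c1.png",cr)
p2,d2=load("side","0")
cr=cv2.resize(p2[150:350,230:450][:,:,::-1],None,fx=3.5,fy=3,interpolation=cv2.INTER_CUBIC)[:600];cv2.imwrite("pics/c2.png",cr)
W=pts(c,d)
m=(W[...,2]>.145)&(W[...,2]<.25)
m[:, :100]=0
for lo,hi,uu in((.15,.18,(340,480)),(.176,.25,(150,260))):
    mm=(W[...,2]>lo)&(W[...,2]<hi); mm[:,:uu[0]]=0; mm[:,uu[1]:]=0
    mm[:180]=0; mm[310:]=0
    P=W[mm]; print(lo,len(P),P.min(0),P.max(0),P.mean(0)); r=cv2.minAreaRect((P[:,:2]*1000).astype(np.float32)); print(r); print(np.percentile(P[:,2],[5,50,95]))
E
```

```text
0.15 615 [ 0.50266047 -0.3676215   0.15297025] [ 0.59332409 -0.13379492  0.16974894] [ 0.54747378 -0.2484707   0.16230092]
((548.6025390625, -249.649169921875), (17.123275756835938, 244.8466796875), 19.0609188079834)
[0.15703883 0.1625121  0.1671895 ]
0.176 526 [0.42601379 0.22933324 0.17604035] [0.53206329 0.27496698 0.18990755] [0.47929924 0.25165825 0.18274645]
((479.9042053222656, 252.1494903564453), (31.9073429107666, 105.89847564697266), 78.87260437011719)
[0.17831956 0.18280806 0.18698963]
```

View pics/c1.png

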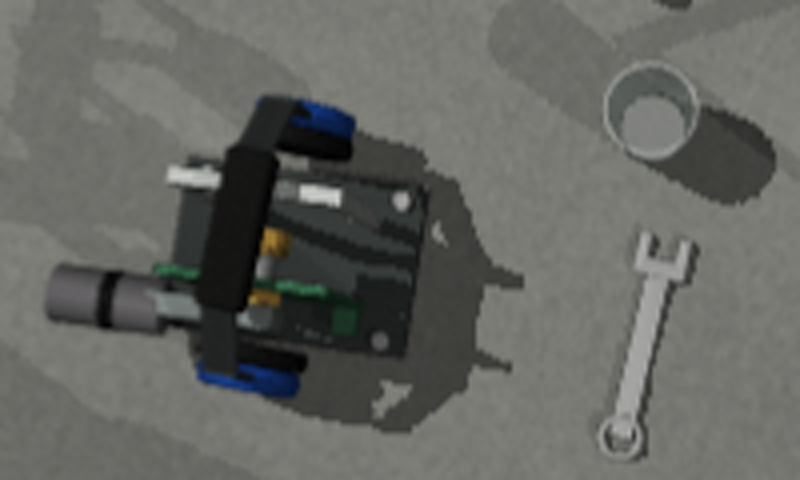

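View pics/c2.png

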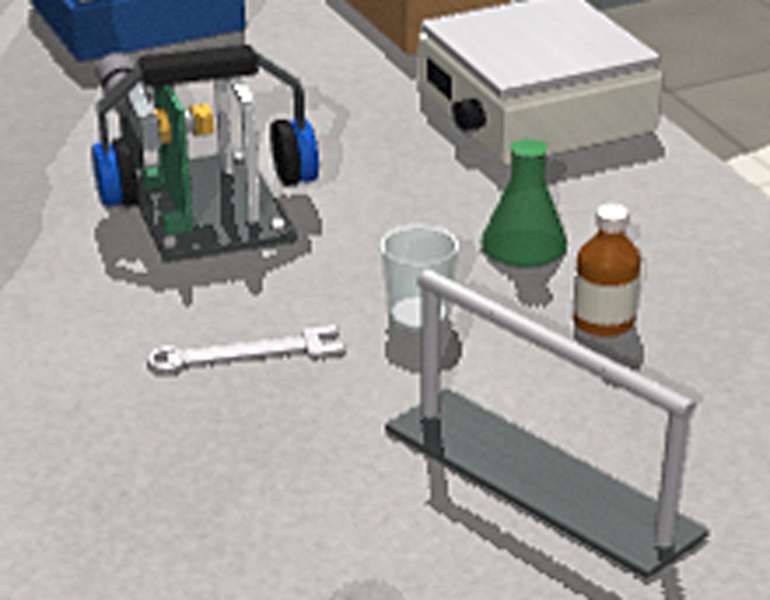

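```bash
cat >> h.py <<'E'
from scipy.spatial.transform import Rotation as R
def plan(target,ydeg,pos=None,y0=None,show=True):
    """single straight move: tool delta (fractions), tool y dir (deg, world). Level tool."""
    s=manip.read_state(); q=s['ee_rot']; Rm=R.from_quat([q[1],q[2],q[3],q[0]]).as_matrix()
    p=np.array(s['tool_pos'])
    yd=np.radians(ydeg); Y=np.array([np.cos(yd),np.sin(yd),0]); Z=np.array([0,0,-1.]); Rt=np.stack([np.cross(Y,Z),Y,Z],1)
    dw=np.array(target)-p
    rv=R.from_matrix(Rm.T@Rt).as_rotvec()
    cur=np.degrees(np.arctan2(Rm[1,1],Rm[0,1]))
    print('pos',p.round(4),'ydeg',cur.round(2),'tilt',np.degrees(np.arccos(-Rm[2,2])).round(2),'F',np.round(s['wrist_force'],1),'w',round(s['grip_width'],4),'t',round(s['t'],2))
    print('dw',dw.round(4),'dtool frac before turn',(Rm.T@dw/0.3).round(4),'after turn',(Rt.T@dw/0.3).round(4),'twist frac',(rv/(np.pi/2)).round(4), 'j',np.round(s['joint_positions'],2))
E
python3 - <<'E'
from h import *
plan([.480,.252,.24],78.9)
c=viewer.calibration("top");p,d=load("top","0");W=pts(c,d)
for n,(u,v) in dict(beaker=(313,217),flask=(291,173),bottle=(341,168),jar=(163,330),tub=(462,314)).items(): print(n,W[v,u])
E
```

```text
pos [0.2614 0.5674 0.2049] ydeg 65.26 tilt 0.06 F [0.6 0.3 0.7] w 0.0939 t 0.1
dw [ 0.2186 -0.3154  0.0351] dtool frac before turn [-1.1016 -0.65   -0.1162] after turn [-0.9173 -0.8913 -0.117 ] twist frac [-0.0007 -0.     -0.1515] j [-1.18  0.42 -0.01  1.61  0.    1.11 -0.05]
beaker [0.58318875 0.00150831 0.00133852]
flask [0.68783857 0.05990955 0.08507213]
bottle [ 0.69039775 -0.07198807  0.13041961]
jar [0.26991852 0.38593927 0.07945433]
tub [ 0.31829797 -0.39399715  0.06551383]
```

Request:
apply_moves:
  gripper: [1, 1, 1, 1, 1, 1, 1, 1, 1, 1]
  delta_pos:
    - [0, 0, -0.058]
    - [0, 0, -0.059]
    - [-0.1, -0.1, 0]
    - [-0.1, -0.1, 0]
    - [-0.1, -0.1, 0]
    - [-0.1, -0.1, 0]
    - [-0.1, -0.1, 0]
    - [-0.1, -0.1, 0]
    - [-0.1, -0.1, 0]
    - [-0.1, -0.1, 0]
  twist:
    - [0, 0, -0.075]
    - [0, 0, -0.0765]
    - [0, 0, 0]
    - [0, 0, 0]
    - [0, 0, 0]
    - [0, 0, 0]
    - [0, 0, 0]
    - [0, 0, 0]
    - [0, 0, 0]
    - [0, 0, 0]
  squeeze: 25

```text
t: 1.1
tool_pos: [0.4514, 0.2842, 0.2405]
ee_rot: [-0.0, 0.097, 0.995, -0.0]
wrist_force: [0.6, 1.0, 0.5]
grip_width: 0.0944
```

Request:
apply_moves:
  gripper: [1, 1, 1]
  delta_pos:
    - [-0.1, -0.08, 0]
    - [0, 0, 0]
    - [0, 0, 0]
  twist:
    - [0, 0, 0]
    - [0, 0, 0]
    - [0, 0, 0]

```text
t: 1.4
tool_pos: [0.4757, 0.2562, 0.2403]
ee_rot: [-0.0, 0.097, 0.995, -0.0]
wrist_force: [-0.4, 0.4, -1.0]
grip_width: 0.094
```

Run:
```python
from h import *
plan([.480,.252,.164],78.9)
c=viewer.calibration("wrist")
p,d=viewer.capture("wrist");cv2.imwrite("pics/w1.png",p[:,:,::-1]);np.savez("pics/wrist1.npz",p=p,d=d);np.save("pics/cal1.npy",c,allow_pickle=True)
W=pts(c,d)
m=(W[...,2]>.174)&(W[...,2]<.195)&(d>0)&(np.hypot(W[...,0]-.48,W[...,1]-.252)<.07)
P=W[m];print(len(P),np.percentile(P[:,2],[5,50,95]));print(cv2.minAreaRect((P[:,:2]*1000).astype(np.float32)))
```

```text
pos [0.4757 0.2562 0.2403] ydeg 78.81 tilt 0.03 F [-0.4  0.4 -1. ] w 0.094 t 1.4
dw [ 0.0043 -0.0042 -0.0763] dtool frac before turn [-0.0168 -0.0107  0.2543] after turn [-0.0167 -0.0109  0.2543] twist frac [-0.0003 -0.0003 -0.001 ] j [-0.67  0.23  0.13  1.79 -0.03  1.12  0.86]
6138 [0.18018735 0.18390292 0.18511317]
((476.9773254394531, 251.76376342773438), (29.909984588623047, 108.37328338623047), 79.50291442871094)
```

View pics/w1.png

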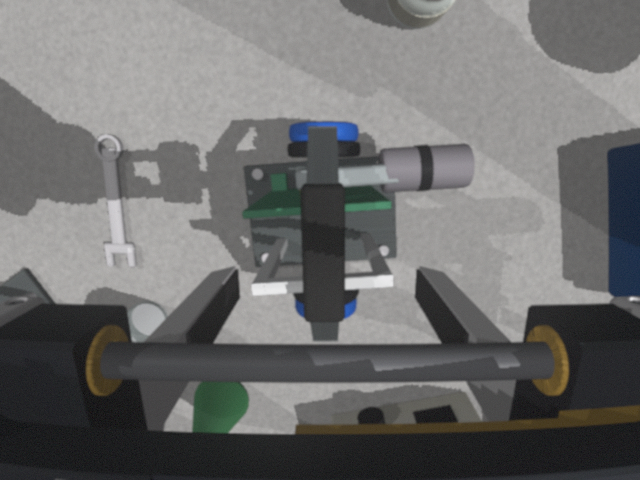

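Request:
apply_moves:
  gripper: [1, 1, 1, 1, 1, 0.2, 0.2, 0.2, 0.2, 0.2]
  delta_pos:
    - [-0.011, -0.012, 0.04]
    - [0, 0, 0.07]
    - [0, 0, 0.07]
    - [0, 0, 0.074]
    - [0, 0, 0]
    - [0, 0, 0]
    - [0, 0, 0]
    - [0, 0, 0]
    - [0, 0, 0]
    - [0, 0, 0]
  twist:
    - [0, 0, -0.005]
    - [0, 0, 0]
    - [0, 0, 0]
    - [0, 0, 0]
    - [0, 0, 0]
    - [0, 0, 0]
    - [0, 0, 0]
    - [0, 0, 0]
    - [0, 0, 0]
    - [0, 0, 0]
  squeeze: 30

```text
t: 2.45
tool_pos: [0.4783, 0.2525, 0.1648]
ee_rot: [0.0, 0.093, 0.996, 0.0]
wrist_force: [-1.2, -0.6, 0.5]
grip_width: 0.0572
```

Run:
```python
from h import *
plan([.478,.252,.348],79.3)
c=np.load("pics/cal1.npy",allow_pickle=True).item();p,d=load("wrist","1");W=pts(c,d)
m=(W[...,2]>.15)&(W[...,2]<.168)&(d>0)&(np.hypot(W[...,0]-.48,W[...,1]-.24)<.1)&(W[...,0]>.4)
n,l,st,ce=cv2.connectedComponentsWithStats(m.astype(np.uint8))
for i in range(1,n):
    if st[i,4]>60:
        P=W[l==i];print(st[i],P.mean(0).round(4),cv2.minAreaRect((P[:,:2]*1000).astype(np.float32)))
```

```text
pos [0.4783 0.2525 0.1648] ydeg 79.35 tilt 0.04 F [-1.2 -0.6  0.5] w 0.0572 t 2.45
dw [-0.0003 -0.0005  0.1832] dtool frac before turn [ 5.000e-04 -1.600e-03 -6.108e-01] after turn [ 0.0008 -0.0018 -0.6108] twist frac [0.0002 0.0003 0.0005] j [-0.65  0.31  0.13  1.87 -0.05  0.96  0.89]
[306 142  32  29 789] [0.4109 0.2641 0.1594] ((410.6791687011719, 264.1016845703125), (21.9520206451416, 19.348934173583984), 78.85863494873047)
[345 199  46  12 437] [0.4515 0.2897 0.1592] ((452.0685729980469, 289.882080078125), (33.172359466552734, 6.341806888580322), 82.88612365722656)
[242 205  58  13 540] [0.4427 0.2201 0.1591] ((443.126953125, 219.3220977783203), (42.51445388793945, 6.3644890785217285), 82.69319152832031)
[345 270  48  19 766] [0.5091 0.2812 0.1588] ((510.21282958984375, 280.91845703125), (36.82672119140625, 10.587592124938965), 82.70445251464844)
[252 276  51  19 797] [0.5002 0.2107 0.1588] ((501.3816223144531, 210.32366943359375), (39.34778594970703, 10.664210319519043), 82.76518249511719)
[310 325  29  11 251] [0.5444 0.2391 0.1594] ((544.8097534179688, 239.10269165039062), (21.98902130126953, 18.393436431884766), 79.33482360839844)
```

Request:
apply_moves:
  gripper: [0, 0, 0, 0, 0, 0]
  delta_pos:
    - [0, 0, 0]
    - [0, 0, 0]
    - [0, 0, 0]
    - [0, 0, 0]
    - [0, 0, 0]
    - [0, 0, 0]
  twist:
    - [0, 0, 0]
    - [0, 0, 0]
    - [0, 0, 0]
    - [0, 0, 0]
    - [0, 0, 0]
    - [0, 0, 0]
  squeeze: 35

```text
t: 3.05
tool_pos: [0.4782, 0.2524, 0.1644]
ee_rot: [0.0, 0.093, 0.996, -0.0]
wrist_force: [-0.5, 0.3, 1.2]
grip_width: 0.0296
```

Request:
apply_moves:
  gripper: [0, 0, 0, 0, 0, 0, 0, 0, 0, 0]
  delta_pos:
    - [0, 0, 0]
    - [0, 0, -0.02]
    - [0, 0, -0.05]
    - [0, 0, -0.08]
    - [0, 0, -0.1]
    - [0, 0, -0.1]
    - [0, 0, -0.1]
    - [0, 0, -0.1]
    - [0, 0, -0.05]
    - [0, 0, -0.02]
  twist:
    - [0, 0, 0]
    - [0, 0, 0]
    - [0, 0, 0]
    - [0, 0, 0]
    - [0, 0, 0]
    - [0, 0, 0]
    - [0, 0, 0]
    - [0, 0, 0]
    - [0, 0, 0]
    - [0, 0, 0]

```text
t: 4.05
tool_pos: [0.4784, 0.2524, 0.3521]
ee_rot: [0.001, 0.093, 0.996, 0.001]
wrist_force: [0.8, -0.6, -2.9]
grip_width: 0.0297
```

Run:
```python
from h import *
plan([.5486,-.2497,.348],109.5)
p,d=viewer.capture("side");cv2.imwrite("pics/s2.png",p[:,:,::-1])
```

```text
pos [0.4784 0.2524 0.3521] ydeg 79.34 tilt 0.11 F [ 0.8 -0.6 -2.9] w 0.0297 t 4.05
dw [ 0.0702 -0.5021 -0.0041] dtool frac before turn [-0.5394 -1.6017  0.0124] after turn [ 0.3383 -1.6558  0.0136] twist frac [ 0.0005  0.0011 -0.3351] j [-0.67  0.16  0.14  1.63 -0.02  1.36  0.86]
```

View pics/s2.png

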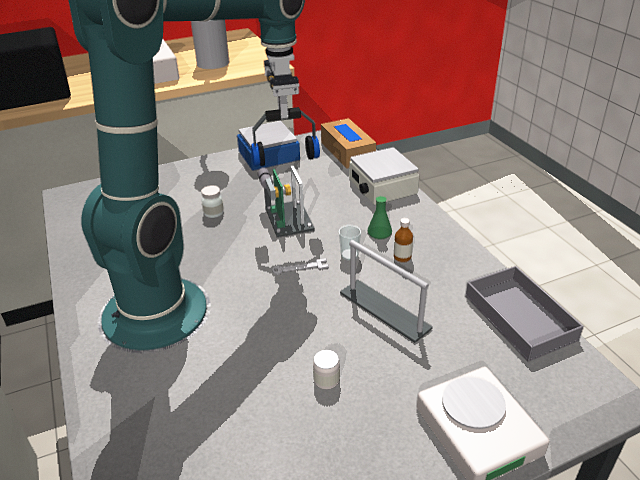

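Request:
apply_moves:
  gripper: [0, 0, 0, 0, 0, 0, 0, 0, 0, 0]
  delta_pos:
    - [0, 0, 0]
    - [0, 0, 0]
    - [0, 0, 0]
    - [0, 0, 0]
    - [0, 0, 0]
    - [0, 0, 0]
    - [0, 0, 0]
    - [0, -0.03, 0]
    - [0.01, -0.06, 0]
    - [0.02, -0.09, 0]
  twist:
    - [0, 0, -0.03]
    - [0, 0, -0.05]
    - [0, 0, -0.06]
    - [0, 0, -0.06]
    - [0, 0, -0.06]
    - [0, 0, -0.05]
    - [0, 0, -0.02]
    - [0, 0, 0]
    - [0, 0, 0]
    - [0, 0, 0]

```text
t: 5.1
tool_pos: [0.4871, 0.198, 0.3494]
ee_rot: [-0.001, -0.166, 0.986, -0.0]
wrist_force: [1.3, -0.6, -2.8]
grip_width: 0.0296
```

Request:
apply_moves:
  gripper: [0, 0, 0, 0, 0, 0, 0, 0, 0, 0]
  delta_pos:
    - [0.02, -0.1, 0]
    - [0.02, -0.1, 0]
    - [0.02, -0.1, 0]
    - [0.02, -0.1, 0]
    - [0.02, -0.1, 0]
    - [0.02, -0.1, 0]
    - [0.02, -0.1, 0]
    - [0.02, -0.1, 0]
    - [0.02, -0.1, 0]
    - [0.02, -0.1, 0]
  twist:
    - [0, 0, 0]
    - [0, 0, 0]
    - [0, 0, 0]
    - [0, 0, 0]
    - [0, 0, 0]
    - [0, 0, 0]
    - [0, 0, 0]
    - [0, 0, 0]
    - [0, 0, 0]
    - [0, 0, 0]

```text
t: 6.1
tool_pos: [0.528, -0.1067, 0.3498]
ee_rot: [-0.0, -0.165, 0.986, 0.0]
wrist_force: [0.0, 0.2, -3.0]
grip_width: 0.0296
```

Request:
apply_moves:
  gripper: [0, 0, 0, 0, 0, 0, 0, 0]
  delta_pos:
    - [0.02, -0.1, 0]
    - [0.02, -0.1, 0]
    - [0.02, -0.1, 0]
    - [0.02, -0.08, 0]
    - [0.01, -0.06, 0]
    - [0, -0.04, 0]
    - [0, 0, 0]
    - [0, 0, 0]
  twist:
    - [0, 0, 0]
    - [0, 0, 0]
    - [0, 0, 0]
    - [0, 0, 0]
    - [0, 0, 0]
    - [0, 0, 0]
    - [0, 0, 0]
    - [0, 0, 0]

```text
t: 6.9
tool_pos: [0.5499, -0.2492, 0.35]
ee_rot: [-0.0, -0.165, 0.986, 0.0]
wrist_force: [0.5, 0.1, -2.5]
grip_width: 0.0297
```

Run:
```python
from h import *
plan([.5486,-.2497,.20],109.06)
c=viewer.calibration("wrist")
p,d=viewer.capture("wrist");cv2.imwrite("pics/w3.png",p[:,:,::-1]);np.savez("pics/wrist3.npz",p=p,d=d)
W=pts(c,d)
m=(W[...,2]>.13)&(W[...,2]<.18)&(d>0)&(np.hypot(W[...,0]-.5486,W[...,1]+.25)<.14)
P=W[m];print(len(P),cv2.minAreaRect((P[:,:2]*1000).astype(np.float32)),np.percentile(P[:,2],[50,90,98]))
z=manip.read_state()['tool_pos'][2]
m=(W[...,2]>z+.0)&(W[...,2]<z+.03)&(d>.1)
P=W[m];print(len(P),P.min(0),P.max(0),cv2.minAreaRect((P[:,:2]*1000).astype(np.float32)))
p,d=viewer.capture("top");cv2.imwrite("pics/t3.png",p[:,:,::-1])
```

```text
pos [ 0.5499 -0.2492  0.35  ] ydeg 109.04 tilt 0.04 F [ 0.5  0.1 -2.5] w 0.0297 t 6.9
dw [-0.0013 -0.0005 -0.15  ] dtool frac before turn [ 0.0044 -0.0005  0.5   ] after turn [ 4.7e-03 -3.0e-04  5.0e-01] twist frac [ 0.0003 -0.0003 -0.0003] j [ 0.01  0.31  0.47  1.48 -0.14  1.39  2.4 ]
2506 ((547.4898071289062, -251.27951049804688), (17.085693359375, 245.10760498046875), 19.801605224609375) [0.16375377 0.16534894 0.16611477]
11948 [ 0.48658807 -0.28132601  0.3502106 ] [ 0.61019702 -0.22004047  0.38017413] ((548.7581787109375, -252.27418518066406), (125.87539672851562, 52.13995361328125), 6.315663814544678)
```

View pics/w3.png

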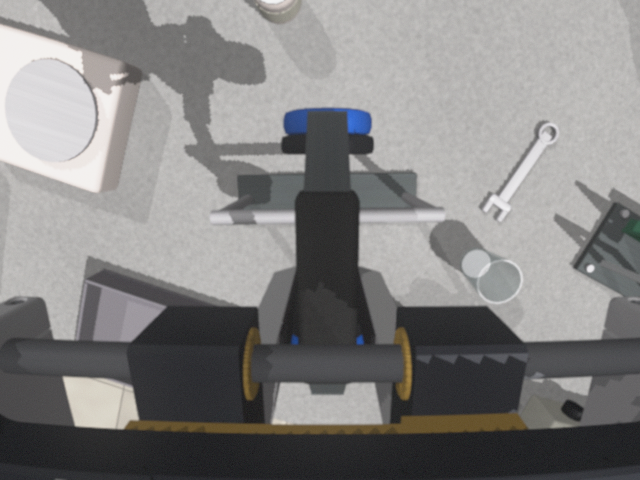

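View pics/t3.png

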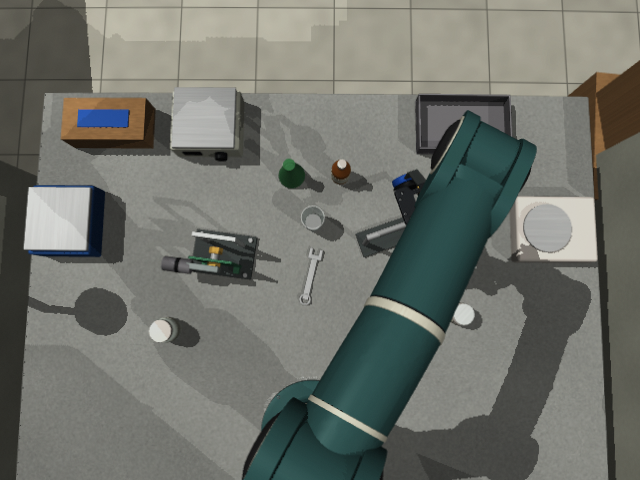

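Request:
apply_moves:
  gripper: [0, 0, 0, 0, 0, 0, 0, 0, 0, 0]
  delta_pos:
    - [0.007, 0, 0.03]
    - [0, 0, 0.06]
    - [0, 0, 0.09]
    - [0, 0, 0.1]
    - [0, 0, 0.1]
    - [0, 0, 0.09]
    - [0, 0, 0.06]
    - [0, 0, 0.04]
    - [0, 0, 0.01]
    - [0, 0, 0]
  twist:
    - [0, 0, -0.004]
    - [0, 0, 0]
    - [0, 0, 0]
    - [0, 0, 0]
    - [0, 0, 0]
    - [0, 0, 0]
    - [0, 0, 0]
    - [0, 0, 0]
    - [0, 0, 0]
    - [0, 0, 0]

```text
t: 8.0
tool_pos: [0.548, -0.2503, 0.1766]
ee_rot: [0.0, -0.169, 0.986, -0.0]
wrist_force: [-0.1, 0.2, -2.2]
grip_width: 0.0297
```

Request:
apply_moves:
  gripper: [0, 0, 0]
  delta_pos:
    - [0, 0, 0.005]
    - [0, 0, 0.003]
    - [0, 0, 0]
  twist:
    - [0, 0, 0]
    - [0, 0, 0]
    - [0, 0, 0]

```text
t: 8.3
tool_pos: [0.5481, -0.2504, 0.1744]
ee_rot: [0.0, -0.169, 0.986, -0.0]
wrist_force: [0.7, 0.2, -3.1]
grip_width: 0.0296
```

Run:
```python
from h import *
plan([.548,-.2505,.1694],109.4)
p,d=viewer.capture("side");cv2.imwrite("pics/s4.png",cv2.resize(p[200:360,320:480],None,fx=3.7,fy=3.7)[:,:,::-1])
```

```text
pos [ 0.5481 -0.2504  0.1744] ydeg 109.41 tilt 0.04 F [ 0.7  0.2 -3.1] w 0.0296 t 8.3
dw [-0.0001 -0.0001 -0.005 ] dtool frac before turn [ 0.0006 -0.0002  0.0166] after turn [ 0.0006 -0.0002  0.0166] twist frac [-0.0003  0.0003  0.0001] j [ 0.04  0.43  0.44  1.72 -0.21  1.04  2.46]
```

View pics/s4.png

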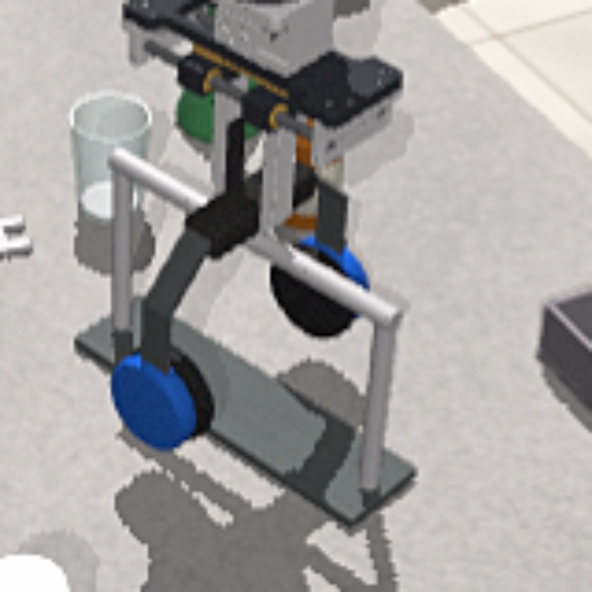

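Request:
apply_moves:
  gripper: [0, 0, 0, 0]
  delta_pos:
    - [0, 0, 0.005]
    - [0, 0, 0.005]
    - [0, 0, 0.005]
    - [0, 0, 0]
  twist:
    - [0, 0, 0]
    - [0, 0, 0]
    - [0, 0, 0]
    - [0, 0, 0]

```text
t: 8.75
tool_pos: [0.548, -0.2503, 0.1694]
ee_rot: [-0.0, -0.169, 0.986, -0.0]
wrist_force: [-0.7, 0.0, -1.7]
grip_width: 0.0296
```

Request:
apply_moves:
  gripper: [0, 0, 0]
  delta_pos:
    - [0, 0, 0.003]
    - [0, 0, 0.002]
    - [0, 0, 0]
  twist:
    - [0, 0, 0]
    - [0, 0, 0]
    - [0, 0, 0]

```text
t: 9.05
tool_pos: [0.5481, -0.2504, 0.1692]
ee_rot: [0.0, -0.168, 0.986, 0.0]
wrist_force: [-6.5, 3.9, 16.6]
grip_width: 0.0299
```

Request:
apply_moves:
  gripper: [0, 0, 0.4, 0.6, 0.8, 1, 1, 1, 1, 1]
  delta_pos:
    - [0, 0, -0.003]
    - [0, 0, 0]
    - [0, 0, 0]
    - [0, 0, 0]
    - [0, 0, 0]
    - [0, 0, 0]
    - [0, 0, 0]
    - [0, 0, 0]
    - [0, 0, 0]
    - [0, 0, 0]
  twist:
    - [0, 0, 0]
    - [0, 0, 0]
    - [0, 0, 0]
    - [0, 0, 0]
    - [0, 0, 0]
    - [0, 0, 0]
    - [0, 0, 0]
    - [0, 0, 0]
    - [0, 0, 0]
    - [0, 0, 0]

```text
t: 10.05
tool_pos: [0.548, -0.2504, 0.1689]
ee_rot: [-0.0, -0.169, 0.986, -0.0]
wrist_force: [-0.6, -0.6, 0.6]
grip_width: 0.09
```

Run:
```python
from h import *
plan([.548,-.2505,.28],109.4)
p,d=viewer.capture("side");cv2.imwrite("pics/s5.png",cv2.resize(p[200:360,320:480],None,fx=3.7,fy=3.7)[:,:,::-1])
```

```text
pos [ 0.548  -0.2504  0.1689] ydeg 109.4 tilt 0.01 F [-0.6 -0.6  0.6] w 0.09 t 10.05
dw [ 0.000e+00 -1.000e-04  1.111e-01] dtool frac before turn [-0.     -0.0004 -0.3704] after turn [-0.     -0.0004 -0.3704] twist frac [-0.0001 -0.      0.    ] j [ 0.05  0.44  0.44  1.72 -0.21  1.03  2.46]
```

View pics/s5.png

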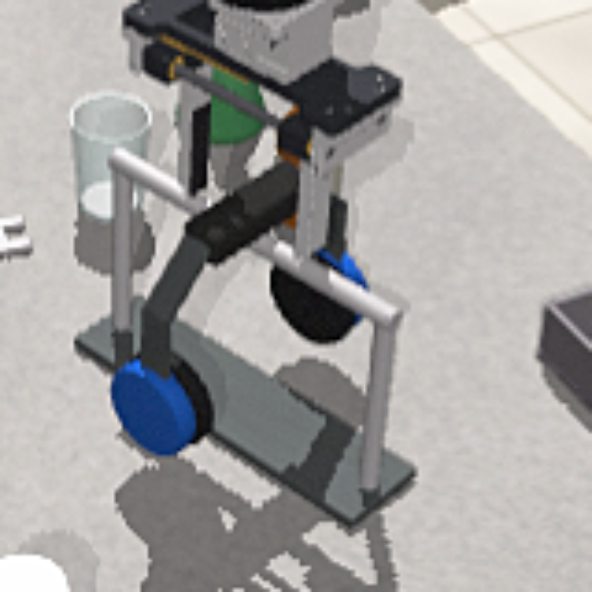

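Request:
apply_moves:
  gripper: [1, 1, 1, 1, 1, 1, 1, 1, 1, 1]
  delta_pos:
    - [0, 0, -0.03]
    - [0, 0, -0.06]
    - [0, 0, -0.1]
    - [0, 0, -0.1]
    - [0, 0, -0.1]
    - [0, 0, 0]
    - [0, 0, 0]
    - [0, 0, 0]
    - [0, 0, 0]
    - [0, 0, 0]
  twist:
    - [0, 0, 0]
    - [0, 0, 0]
    - [0, 0, 0]
    - [0, 0, 0]
    - [0, 0, 0]
    - [0, 0, 0.06]
    - [0, 0, 0.06]
    - [0, 0, 0.06]
    - [0, 0, 0.06]
    - [0, 0, 0.056]

```text
t: 11.1
tool_pos: [0.5479, -0.2504, 0.2866]
ee_rot: [0.0, 0.065, 0.998, -0.0]
wrist_force: [0.0, 0.0, -0.4]
grip_width: 0.0939
```

Run:
```python
from h import *
plan([.475,.2487,.25],82.75)
```

```text
pos [ 0.5479 -0.2504  0.2866] ydeg 82.54 tilt 0.03 F [ 0.   0.  -0.4] w 0.0939 t 11.1
dw [-0.0729  0.4991 -0.0366] dtool frac before turn [0.457  1.618  0.1217] after turn [0.4511 1.6196 0.1221] twist frac [-0.0001  0.0003 -0.0023] j [-0.04  0.35  0.55  1.59 -0.19  1.26  1.98]
```

Request:
apply_moves:
  gripper: [1, 1, 1, 1, 1, 1, 1, 1, 1, 1]
  delta_pos:
    - [0.01, 0.05, 0]
    - [0.03, 0.1, 0]
    - [0.03, 0.1, 0]
    - [0.03, 0.1, 0]
    - [0.03, 0.1, 0]
    - [0.03, 0.1, 0]
    - [0.03, 0.1, 0]
    - [0.03, 0.1, 0]
    - [0.03, 0.1, 0]
    - [0.03, 0.1, 0]
  twist:
    - [0, 0, -0.002]
    - [0, 0, 0]
    - [0, 0, 0]
    - [0, 0, 0]
    - [0, 0, 0]
    - [0, 0, 0]
    - [0, 0, 0]
    - [0, 0, 0]
    - [0, 0, 0]
    - [0, 0, 0]

```text
t: 12.1
tool_pos: [0.4989, 0.0447, 0.2865]
ee_rot: [0.0, 0.06, 0.998, 0.0]
wrist_force: [0.9, 0.9, 0.6]
grip_width: 0.0937
```

Request:
apply_moves:
  gripper: [1, 1, 1, 1, 1, 1, 1, 1, 1]
  delta_pos:
    - [0.03, 0.1, 0]
    - [0.03, 0.1, 0]
    - [0.03, 0.1, 0]
    - [0.03, 0.1, 0]
    - [0.03, 0.1, 0]
    - [0.02, 0.1, 0.04]
    - [0, 0.07, 0.08]
    - [0, 0, 0]
    - [0, 0, 0]
  twist:
    - [0, 0, 0]
    - [0, 0, 0]
    - [0, 0, 0]
    - [0, 0, 0]
    - [0, 0, 0]
    - [0, 0, 0]
    - [0, 0, 0]
    - [0, 0, 0]
    - [0, 0, 0]

```text
t: 13.0
tool_pos: [0.4732, 0.2487, 0.2501]
ee_rot: [-0.0, 0.06, 0.998, -0.0]
wrist_force: [0.1, -0.5, 0.4]
grip_width: 0.0937
```

Run:
```python
from h import *
plan([.475,.2487,.22],82.75)
c=viewer.calibration("wrist")
p,d=viewer.capture("wrist");cv2.imwrite("pics/w6.png",p[:,:,::-1]);np.savez("pics/wrist6.npz",p=p,d=d)
W=pts(c,d)
def f(lo,hi,r):
    m=(W[...,2]>lo)&(W[...,2]<hi)&(d>0)&(np.hypot(W[...,0]-.475,W[...,1]-.249)<r)&(W[...,0]>.425)&(W[...,0]<.535)
    n,l,st,ce=cv2.connectedComponentsWithStats(m.astype(np.uint8))
    for i in range(1,n):
        if st[i,4]>60:
            P=W[l==i];print(st[i],P.mean(0).round(4),cv2.minAreaRect((P[:,:2]*1000).astype(np.float32)))
f(.152,.168,.1); f(.112,.134,.03)
p,d=viewer.capture("top");cv2.imwrite("pics/t6.png",p[:,:,::-1])
```

```text
pos [0.4732 0.2487 0.2501] ydeg 83.08 tilt 0.04 F [ 0.1 -0.5  0.4] w 0.0937 t 13.0
dw [ 0.0018  0.     -0.0301] dtool frac before turn [-0.0059  0.0009  0.1003] after turn [-0.0059  0.0009  0.1003] twist frac [-0.0005 -0.0001  0.0037] j [-0.73  0.22  0.22  1.79 -0.05  1.14  0.96]
[ 258  203  144   10 1286] [0.4469 0.2527 0.1594] ((447.3879089355469, 252.7881317138672), (109.3088150024414, 6.482013702392578), 82.82855987548828)
[ 261  272  137   16 2001] [0.5048 0.2457 0.1592] ((505.6852111816406, 245.26263427734375), (109.48628997802734, 10.797125816345215), 83.1019287109375)
[311 213  35  31 912] [0.4709 0.2486 0.1217] ((470.2113037109375, 248.88333129882812), (30.601455688476562, 25.924724578857422), 82.42078399658203)
```

View pics/w6.png

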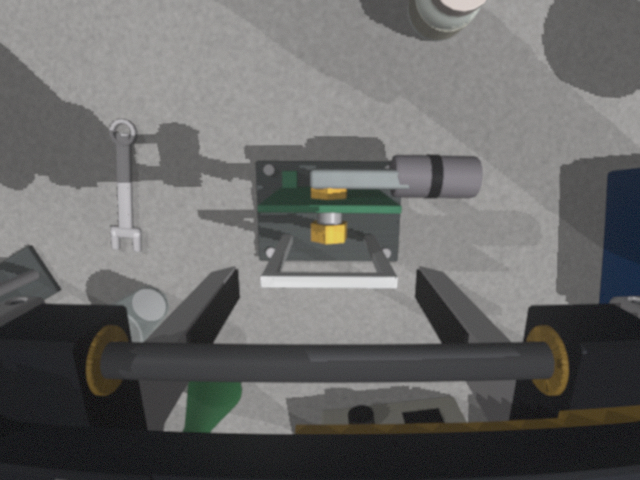

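View pics/t6.png

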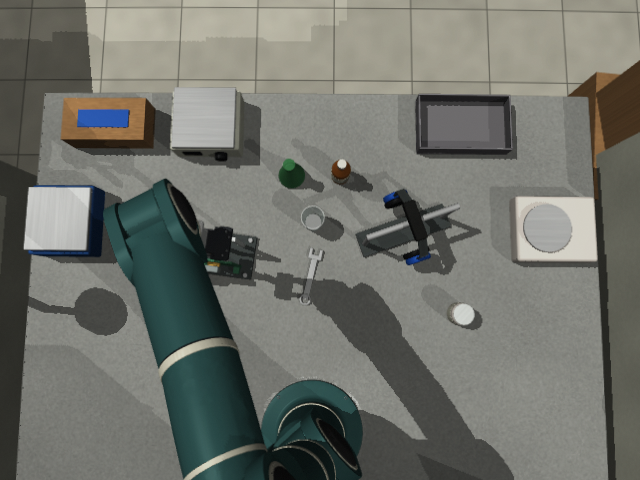

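Request:
apply_moves:
  gripper: [1, 1, 1, 1, 1, 1]
  delta_pos:
    - [-0.006, 0.002, 0.04]
    - [0, 0, 0.07]
    - [0, 0, 0.07]
    - [0, 0, 0.07]
    - [0, 0, 0.05]
    - [0, 0, 0]
  twist:
    - [0, 0, 0.001]
    - [0, 0, 0]
    - [0, 0, 0]
    - [0, 0, 0]
    - [0, 0, 0]
    - [0, 0, 0]

```text
t: 13.7
tool_pos: [0.4749, 0.2478, 0.158]
ee_rot: [-0.001, 0.063, 0.998, -0.001]
wrist_force: [-0.4, -0.7, 0.4]
grip_width: 0.0946
```

Request:
apply_moves:
  gripper: [1, 1, 1, 1, 1, 1]
  delta_pos:
    - [0, 0, 0.05]
    - [0, 0, 0.05]
    - [0, 0, 0.05]
    - [0, 0, 0.05]
    - [0, 0, 0.03]
    - [0, 0, 0]
  twist:
    - [0, 0, 0]
    - [0, 0, 0]
    - [0, 0, 0]
    - [0, 0, 0]
    - [0, 0, 0]
    - [0, 0, 0]

```text
t: 14.3
tool_pos: [0.4755, 0.2485, 0.0905]
ee_rot: [-0.0, 0.062, 0.998, -0.0]
wrist_force: [-0.4, -0.1, 0.4]
grip_width: 0.0942
```

Run:
```python
from h import *
plan([.4751,.2492,.091],82.95)
p,d=viewer.capture("side");cv2.imwrite("pics/s7.png",cv2.resize(p[120:260,220:360],None,fx=4,fy=4)[:,:,::-1])
p,d=viewer.capture("wrist");cv2.imwrite("pics/w7.png",p[:,:,::-1])
```

```text
pos [0.4755 0.2485 0.0905] ydeg 82.84 tilt 0.05 F [-0.4 -0.1  0.4] w 0.0942 t 14.3
dw [-0.0004  0.0007  0.0005] dtool frac before turn [ 0.0015  0.002  -0.0017] after turn [ 0.0015  0.002  -0.0017] twist frac [-0.0005 -0.0004 -0.0012] j [-0.7   0.41  0.2   1.94 -0.11  0.8   1.  ]
```

View pics/s7.png

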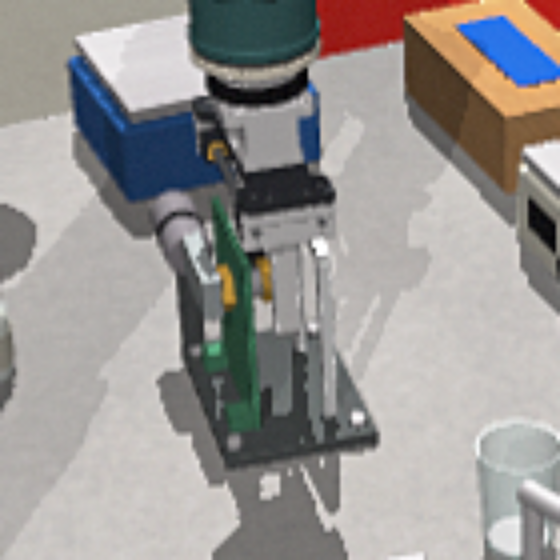

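View pics/w7.png

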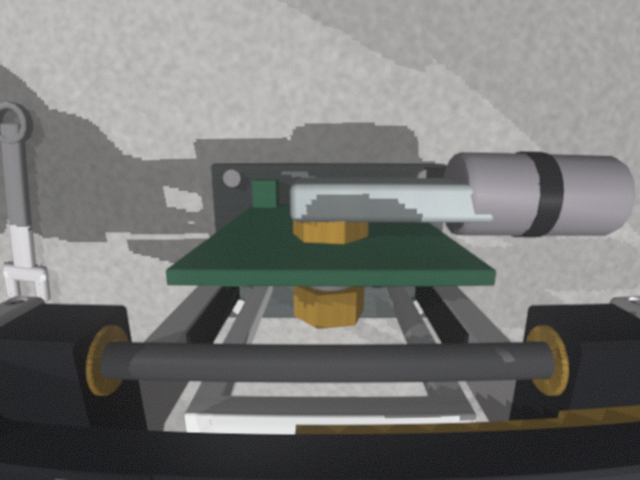

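Request:
apply_moves:
  gripper: [0.3, 0, 0, 0, 0, 0, 0, 0, 0, 0]
  delta_pos:
    - [0.001, 0.002, 0]
    - [0, 0, 0]
    - [0, 0, 0]
    - [0, 0, 0]
    - [0, 0, 0]
    - [0, 0, 0]
    - [0, 0, 0]
    - [0, 0, 0]
    - [0, 0, 0]
    - [0, 0, 0]
  twist:
    - [0, 0, 0]
    - [0, 0, 0]
    - [0, 0, 0]
    - [0, 0, 0]
    - [0, 0, 0]
    - [0, 0, 0]
    - [0, 0, 0]
    - [0, 0, 0]
    - [0, 0, 0]
    - [0, 0, 0]
  squeeze: 32

```text
t: 15.4
tool_pos: [0.4754, 0.25, 0.0909]
ee_rot: [0.0, 0.062, 0.998, 0.0]
wrist_force: [1.2, 4.9, -1.2]
grip_width: 0.0328
```

Request:
apply_moves:
  gripper: [0, 0, 0, 0]
  delta_pos:
    - [0, 0, 0]
    - [0, 0, 0]
    - [0, 0, 0]
    - [0, 0, 0]
  twist:
    - [0, 0, 0]
    - [0, 0, 0]
    - [0, 0, 0]
    - [0, 0, 0]

```text
t: 15.8
tool_pos: [0.4754, 0.25, 0.0909]
ee_rot: [0.0, 0.062, 0.998, 0.0]
wrist_force: [1.0, 5.4, -2.6]
grip_width: 0.0324
```

Run:
```python
from h import *
plan([.4751,.2492,.091],82.95)
p,d=viewer.capture("wrist");cv2.imwrite("pics/w8.png",p[:,:,::-1])
```

```text
pos [0.4754 0.25   0.0909] ydeg 82.87 tilt 0.03 F [ 1.   5.4 -2.6] w 0.0324 t 15.8
dw [-0.0003 -0.0008  0.0001] dtool frac before turn [ 0.0007 -0.0028 -0.0004] after turn [ 0.0007 -0.0028 -0.0004] twist frac [ 0.0003  0.0002 -0.0008] j [-0.7   0.41  0.2   1.94 -0.11  0.8   1.  ]
```

View pics/w8.png

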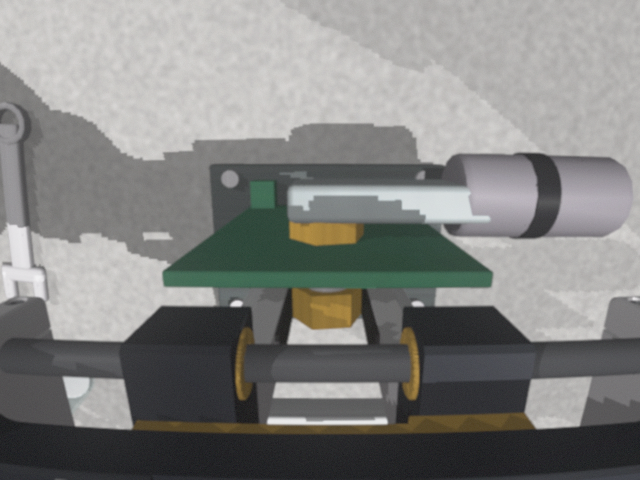

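Request:
apply_moves:
  gripper: [0, 0, 0, 0, 0, 0, 0, 0, 0, 0]
  delta_pos:
    - [0, -0.002, 0]
    - [0, 0, 0]
    - [0, 0, 0]
    - [0, 0, 0]
    - [0, 0, 0]
    - [0, 0, 0]
    - [0, 0, 0]
    - [0, 0, 0]
    - [0, 0, 0]
    - [0, 0, 0]
  twist:
    - [0, 0, 0]
    - [0, 0, 0]
    - [0, 0, 0]
    - [0, 0, 0]
    - [0, 0, 0]
    - [0, 0, 0]
    - [0, 0, 0]
    - [0, 0, 0]
    - [0, 0, 0]
    - [0, 0, 0]

```text
t: 16.85
tool_pos: [0.4754, 0.25, 0.0909]
ee_rot: [0.0, 0.062, 0.998, 0.001]
wrist_force: [2.1, 8.6, -4.5]
grip_width: 0.0329
```

Request:
apply_moves:
  gripper: [0, 0, 0, 0, 0, 0, 0, 0, 0, 0]
  delta_pos:
    - [0, 0, 0]
    - [0, 0, 0]
    - [0, 0, 0]
    - [0, 0, 0]
    - [0, 0, 0]
    - [0, 0, 0]
    - [0, 0, 0]
    - [0, 0, 0]
    - [0, 0, 0]
    - [0, 0, 0]
  twist:
    - [0, 0, 0]
    - [0, 0, 0]
    - [0, 0, 0]
    - [0, 0, 0]
    - [0, 0, 0]
    - [0, 0, 0]
    - [0, 0, 0]
    - [0, 0, 0]
    - [0, 0, 0]
    - [0, 0, 0]

```text
t: 17.85
tool_pos: [0.4754, 0.25, 0.0909]
ee_rot: [0.0, 0.062, 0.998, 0.001]
wrist_force: [2.0, 9.1, -6.0]
grip_width: 0.0327
```

Run:
```python
from h import *
plan([.4751,.2492,.091],82.95)
p,d=viewer.capture("wrist");cv2.imwrite("pics/w9.png",p[:,:,::-1])
a=cv2.imread("pics/w8.png");b=p[:,:,::-1]
cv2.imwrite("pics/cmp.png",np.hstack([cv2.resize(x[270:340,270:380],None,fx=3.5,fy=3.5,interpolation=cv2.INTER_CUBIC) for x in (cv2.imread("pics/w7.png"),b)]))
p,d=viewer.capture("top");cv2.imwrite("pics/t9.png",p[:,:,::-1])
p,d=viewer.capture("side");cv2.imwrite("pics/s9.png",p[:,:,::-1])
```

```text
pos [0.4754 0.25   0.0909] ydeg 82.89 tilt 0.08 F [ 2.   9.1 -6. ] w 0.0327 t 17.85
dw [-0.0003 -0.0008  0.0001] dtool frac before turn [ 0.0007 -0.0027 -0.0003] after turn [ 0.0007 -0.0027 -0.0003] twist frac [ 0.0008  0.0003 -0.0006] j [-0.7   0.41  0.2   1.94 -0.11  0.8   1.  ]
```

View pics/cmp.png

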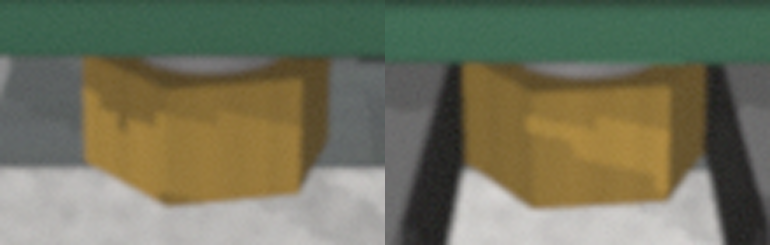

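View pics/s9.png

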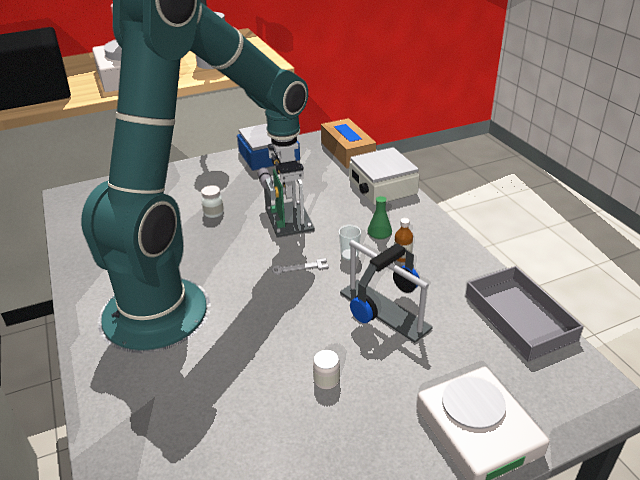

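Request:
apply_moves:
  gripper: [0, 0, 0, 0, 0, 0]
  delta_pos:
    - [0, 0.002, 0]
    - [0, 0.002, 0]
    - [0, 0, 0]
    - [0, 0, 0]
    - [0, 0, 0]
    - [0, 0, 0]
  twist:
    - [0, 0, 0]
    - [0, 0, 0]
    - [0, 0, 0]
    - [0, 0, 0]
    - [0, 0, 0]
    - [0, 0, 0]

```text
t: 18.6
tool_pos: [0.4754, 0.25, 0.0909]
ee_rot: [-0.0, 0.062, 0.998, -0.0]
wrist_force: [0.8, 1.7, 0.3]
grip_width: 0.0327
```

Run:
```python
from h import *
plan([.4751,.2492,.091],82.95)
p,d=viewer.capture("wrist");cv2.imwrite("pics/w10.png",p[:,:,::-1])
cv2.imwrite("pics/cmp2.png",np.vstack([np.hstack([cv2.resize(cv2.imread(f"pics/w{k}.png")[270:340,270:380],None,fx=3.5,fy=3.5,interpolation=cv2.INTER_CUBIC) for k in kk]) for kk in ((7,8),(9,10))]))
```

```text
pos [0.4754 0.25   0.0909] ydeg 82.85 tilt 0.01 F [0.8 1.7 0.3] w 0.0327 t 18.6
dw [-0.0003 -0.0008  0.0001] dtool frac before turn [ 0.0007 -0.0029 -0.0004] after turn [ 0.0007 -0.0029 -0.0004] twist frac [-0.0001 -0.     -0.0011] j [-0.7   0.41  0.2   1.94 -0.11  0.8   1.  ]
```

View pics/cmp2.png

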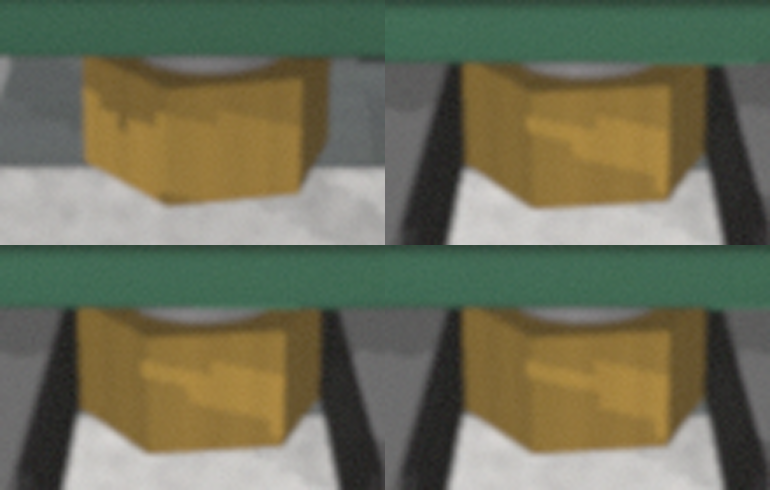

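Request:
apply_moves:
  gripper: [0, 0, 0, 0, 0, 0, 0, 0, 0, 0]
  delta_pos:
    - [0, 0.0005, 0]
    - [0, 0, 0]
    - [0, 0, 0]
    - [0, 0, 0]
    - [0, 0, 0]
    - [0, 0, 0]
    - [0, 0, 0]
    - [0, 0, 0]
    - [0, 0, 0]
    - [0, 0, 0]
  twist:
    - [0, 0, 0]
    - [0, 0, 0]
    - [0, 0, 0]
    - [0, 0, 0]
    - [0, 0, 0]
    - [0, 0, 0]
    - [0, 0, 0]
    - [0, 0, 0]
    - [0, 0, 0]
    - [0, 0, 0]
  squeeze: 35

```text
t: 19.65
tool_pos: [0.4754, 0.2501, 0.0908]
ee_rot: [-0.0, 0.062, 0.998, -0.0]
wrist_force: [-1.2, -3.4, 2.6]
grip_width: 0.0328
```

Request:
apply_moves:
  gripper: [0, 0, 0, 0, 0, 0, 0, 0, 0, 0]
  delta_pos:
    - [0, 0, 0]
    - [0, 0, 0]
    - [0, 0, 0]
    - [0, 0, 0]
    - [0, 0, 0]
    - [0, 0, 0]
    - [0, 0, 0]
    - [0, 0, 0]
    - [0, 0, 0]
    - [0, 0, 0]
  twist:
    - [0, 0, 0]
    - [0, 0, 0]
    - [0, 0, 0]
    - [0, 0, 0]
    - [0, 0, 0]
    - [0, 0, 0]
    - [0, 0, 0]
    - [0, 0, 0]
    - [0, 0, 0]
    - [0, 0, 0]

```text
t: 20.65
tool_pos: [0.4755, 0.2501, 0.0908]
ee_rot: [-0.0, 0.062, 0.998, -0.0]
wrist_force: [-0.6, -4.6, 3.1]
grip_width: 0.0329
```

Run:
```python
from h import *
plan([.4751,.2492,.091],82.95)
p,d=viewer.capture("wrist");cv2.imwrite("pics/w11.png",p[:,:,::-1])
cv2.imwrite("pics/cmp3.png",np.hstack([cv2.resize(cv2.imread(f"pics/w{k}.png")[270:340,270:380],None,fx=3.5,fy=3.5,interpolation=cv2.INTER_CUBIC) for k in (10,11)]))
p,d=viewer.capture("side");cv2.imwrite("pics/s11.png",cv2.resize(p[150:360,230:480],None,fx=2.8,fy=2.8)[:,:,::-1])
```

```text
pos [0.4755 0.2501 0.0908] ydeg 82.85 tilt 0.02 F [-0.6 -4.6  3.1] w 0.0329 t 20.65
dw [-0.0004 -0.0009  0.0002] dtool frac before turn [ 0.0008 -0.0032 -0.0005] after turn [ 0.0008 -0.0032 -0.0005] twist frac [-0.0002 -0.     -0.0011] j [-0.7   0.41  0.2   1.94 -0.11  0.8   1.  ]
```

View pics/cmp3.png

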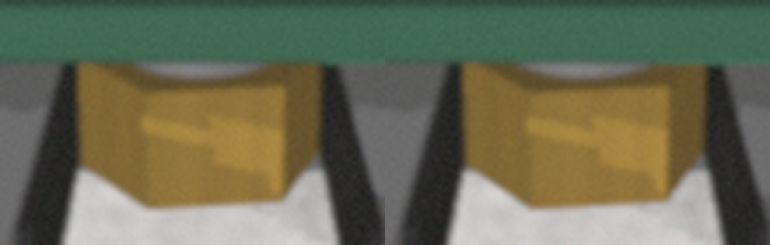

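View pics/s11.png

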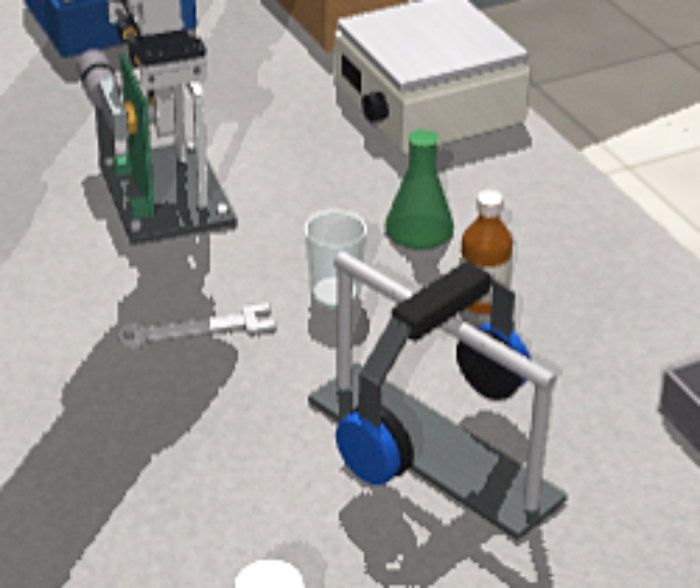

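```bash
python3 -c "
from rig import order;print(order.finish_job())"
```

```text
the job is handed in; nothing more can be done
None
```

I moved the ear defenders from the bracket to the steel rail and let go of them. I then reached into the gap, gripped the bolt head at 35 N, and handed the job in at about 21 s while still holding it.

**Last checks**
- **Ear defenders:** the final side picture shows them astride the rail, hanging freely with a slight tilt.
- **Other items:** nothing else on the bench looks moved.
- **Bolt head:** wrist pictures over about 5 s show no visible turning. At 0.1 rad/s it would have turned about 0.5 rad.
- **Grip:** the finger opening stayed steady at about 32.8 mm, so the head is held off its flats, near the corners. From how its faces look in the picture, I'd expect about 34 mm at that angle, and I did not settle the difference.
- **Forces:** the wrist showed a small sideways load of about 5 N at the end, still drifting slightly. The highest reading I saw was about 18 N, while setting the ear defenders on the rail.

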